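# Put the mixed-up sample pieces back in their own dishes

### The job

The three steel sample pieces at the packing bench stand in each other's dishes. Move them round so that each stands upright and flat on the floor of the dish of its own shape, near the middle: round in round, square in square, oblong in oblong; the empty rubber mat is there if you need a free spot on the way. Set the pieces down rather than dropping or tipping them, and leave the tape roll, the wrench and the carton where they are.

Things in the scene. Friction and masses are not known exactly. Their poses are not given: they have to be found in the camera images.
- round_piece: Loose plain steel piece, stepped and round: flange 48 mm across and 8 mm thick at the foot, above it a body 34 mm across up to 56 mm above the underside; one dark bore in its top. About 0.4 kg. Origin: centre of its underside; z up along its axis. Starts upright in a wrong dish.
- square_piece: Loose plain steel piece, stepped and square: flange 42 x 42 mm and 8 mm thick at the foot, above it a body 32 x 32 mm up to 50 mm above the underside; one dark bore in its top. About 0.4 kg. Origin: centre of its underside; x and y square to its side faces, z up. Starts upright in a wrong dish.
- oblong_piece: Loose plain steel block with rounded ends, 58 mm long (along its x), 28 mm wide (along its y), 46 mm high, straight sides without a flange; two dark bores in its top. About 0.4 kg. Origin: centre of its underside, z up. Starts upright in a wrong dish.
- round_dish: Fixed yellow plastic dish, round, 84 mm across outside, 76 mm inside. Floor 4 mm thick, rim 12 mm above the bench all round, walls 4 mm. Origin: centre of its underside, on the bench.  Roomy enough for any of the three pieces in any direction, so it may hold a wrong one. Its outline shows also when it is occupied.
- square_dish: Fixed yellow plastic dish, square, 84 x 84 mm outside, 76 x 76 mm inside. Floor 4 mm thick, rim 12 mm above the bench all round, walls 4 mm. Origin: centre of its underside, on the bench. x and y are square to its walls. Roomy enough for any of the three pieces in any direction, so it may hold a wrong one. Its outline shows also when it is occupied.
- oblong_dish: Fixed yellow plastic dish, oblong with half-round ends, 124 x 84 mm outside, 116 x 76 mm inside. Floor 4 mm thick, rim 12 mm above the bench all round, walls 4 mm. Origin: centre of its underside, on the bench. x runs along its length. Roomy enough for any of the three pieces in any direction, so it may hold a wrong one. Its outline shows also when it is occupied.
- rest_mat: Fixed plain black rubber mat, 110 x 110 mm, 3 mm thick, empty at the start: a free spot where a piece may stand for a while. Origin: centre of its underside, on the bench.
- tape_roll: Bystander: loose brown roll of packing tape lying flat, 92 mm across, hole 76 mm, 24 mm high. Origin: centre of its underside.
- wrench: Bystander: loose steel wrench, 160 mm long, lying flat; x runs along it. Origin: under its middle.
- carton: Bystander: loose closed cardboard carton, 90 x 130 mm (x, y), 50 mm high. Origin: centre of its underside.
Mind the look-alikes: they are no part of the job. Leave any orange, pink or yellow look-alike of the square_piece alone.

How it is judged (in metres and radians):
At the end, for the whole second after the job is handed in: Each piece stands in the dish of its own shape: its axis within 14 mm of the dish's centre, its underside on the dish floor (2 to 7.5 mm above the dish's underside), tilted less than 0.1 rad, at rest (horizontal distance between round_piece and round_dish below 0.014 m and z of round_piece in the frame of round_dish between 0.002 and 0.0075 m and angle between each of round_piece, square_piece, oblong_piece's own z axis and vertical below 0.1 rad and linear speed of each of round_piece, square_piece, oblong_piece below 0.02 m/s and angular speed of each of round_piece, square_piece, oblong_piece below 0.2 rad/s and horizontal distance between square_piece and square_dish below 0.014 m and z of square_piece in the frame of square_dish between 0.002 and 0.0075 m and horizontal distance between oblong_piece and oblong_dish below 0.014 m and z of oblong_piece in the frame of oblong_dish between 0.002 and 0.0075 m); the robot touches nothing.
It fails at once if a steel piece is tipped over (angle between any of round_piece, square_piece, oblong_piece's own z axis and vertical above 0.7 rad).
It fails at once if a steel piece is dropped: in free fall with its underside more than 40 mm above the bench ((height (world z) of round_piece above 0.04 m and contact force between round_piece and anything else below 0.02 N) or (height (world z) of square_piece above 0.04 m and contact force between square_piece and anything else below 0.02 N) or (height (world z) of oblong_piece above 0.04 m and contact force between oblong_piece and anything else below 0.02 N)).
It fails at once if the tape roll, the wrench or the carton is moved more than 25 mm (distance of any of tape_roll, wrench, carton from where it was at the start of the episode above 0.025 m).
It also fails if it takes over 104 s, if anything falls off the work surface, if the arm or the gripper's body presses on something with over 40 N, if the wrist force passes 120 N, or if a joint passes its speed limit or range.

### The arm

A 6-joint arm with a two-finger parallel gripper is mounted at the origin on the work surface. World frame = base frame: x ahead of the robot, y to its left, z up, the work surface at z = 0. Lengths are in mm, angles in degrees, forces in N, time in s.
With the tool pointing down it reaches from about 350 to 850 mm from the base axis. Payload 8.1 kg.
Tool frame: the origin (TCP) lies at the very end of the fingers, on their centre line; the grasp point (between the pads) lies 19 mm behind it; z points along the fingers, y is the direction in which the jaws open and shut (so a half turn about z gives the same grasp; the last joint's range is limited). The gripper opens to 85 mm and grips with 20 to 120 N. Pads are 22 mm wide; open, the fingers measure 114 mm over their backs; the gripper's body (76 mm by 85 mm) begins 54 mm behind the grasp point. The pads swing forward as they close: fully open they stand 13 mm farther back than shut.
Start: joints at [-69.695, 7.471, 85.268, -0, 87.261, -4.893], TCP at [255.475, -542.898, 231.292] pointing down, gripper open.
Joint ranges: [-169.43, 169.43], [-51.17, 129.36], [1.28, 143.12], [-76.62, 256.62], [0, 156.53], [-152.29, 152.29]. Speed limits (degrees/s): [136.94, 136.94, 159.86, 180, 180, 180].

### API

Orientations are given as [roll, pitch, yaw] about the fixed x, y, z axes, in that order (R = Rz(yaw) Ry(pitch) Rx(roll)).
In Python, from bench import r gives the robot as it stands.
- The arm moves only by the shell command python3 -m jog 'ROWS' [OPENING] [FORCE]. ROWS is JSON, a list of rows, each a list of 6 numbers: the shift along the tool's x, y, z normalised to -1 to 1, where 1 is 0.25 m, then the turn, a rotation vector about the tool's x, y, z normalised to -1 to 1, where 1 is pi rad. In form: [[x, y, z, ax, ay, az], ...]. A call has 1 to 10 rows; each row is the pose to reach, as a shift and turn from the pose commanded when the call began, along the tool's axes at that moment, turning the shorter way round; what a row does not reach only later rows make up. A row lasts 1/10 s, in which the tool goes at most 50 mm and 8.59 degrees, less where a joint would pass 70% of its speed; a pose out of reach is approached as far as the arm can. A call with a number of a shift or a turn outside -1 to 1 is refused whole. A call with a gripper value outside its range is refused whole. OPENING is the opening, from 0 (shut) to 1 (fully open), set as the call begins (- or left out, the last holds). The fingers move at their own pace and stop on an object; FORCE is the grip in N (left out, the last holds). Time passes only in rows, so rows that repeat a pose let the fingers close. It gives the time, the measured TCP pose, the force and the opening at its end, in the units of the state.
- r.sense(): the state, without advancing time (a new reading comes with each control period).
- r.snapshot(name): name is "side" or "top" or "wrist"; returns a dict with "pixels" (480x640x3 uint8, red, green, blue), "intrinsics" (3x3 intrinsics, pixels), "extrinsics" (4x4, takes a point from camera to world coordinates). Camera axes: x right, y down, z forward; pixel columns grow to the right and rows downward; lengths in mm; the calibration is good to about 2 mm. A picture is of the moment at which its call begins. There is no depth.
- r.hand_in(): hands the job in, once; it reports no verdict.
The state is a dict: "time": time; "joint_pos": joint angles; "qd": joint speeds; "joint_efforts": joint torques, N m; "tool_pos": TCP position; "tcp_rot": TCP orientation; "ft_force": force on the tool from outside, world axes, zero at the start; "wrist_torque": the same for the moment, N m; "finger_gap": finger opening in mm.
Only numpy, scipy, OpenCV 4.12 (cv2) and the standard library are available. Lean on these libraries where they do the work, as an engineer would, in place of code of your own. Each camera call takes 0.05 s, during which the arm holds its last target.

## Working session

There is one attempt and no reset: what is moved stays moved. The work goes in short steps, Python scripts to look and compute and a shell command to move; the robot and the scene stay as the last step left them, time stands still between calls to the robot, and variables do not carry over. Pictures are saved under pics/ and viewed, and the job is handed in when it is done.

```bash
mkdir -p pics; ls; python3 - <<'E'
from bench import r
import cv2
print(r.sense())
for n in ["top","side","wrist"]:
    s=r.snapshot(n); cv2.imwrite(f"pics/{n}0.png",s["pixels"][:,:,::-1]); print(n,s["intrinsics"],s["extrinsics"])
E
```

```text
pics
{'time': 0.0, 'joint_pos': array([-6.96944671e+01,  7.51676935e+00,  8.53306323e+01,  4.93259221e-04,
        8.72624755e+01, -4.89324757e+00]), 'qd': array([ 0.10021329, -0.01208313,  0.12190022, -0.03911933, -0.09951739,
       -0.00202836]), 'joint_efforts': array([ 1.09594039e-04, -5.69412446e+01, -5.00548625e+01, -5.89867227e-05,
        1.49944983e-02,  1.76340222e-05]), 'tool_pos': array([ 255.27958275, -542.35730674,  230.2141628 ]), 'tcp_rot': array([-1.79890565e+02, -9.86331186e-03,  2.51987470e+01]), 'ft_force': array([-0.83226593, -0.0996431 , -0.3582092 ]), 'wrist_torque': array([0.04970037, 0.00793245, 0.02698604]), 'finger_gap': 85.74029407013624}
top [[551.1894524    0.         313.62304151]
 [  0.         551.1894524  246.63761148]
 [  0.           0.           1.        ]] [[-1.98315360e-03 -9.90686292e-01  1.36149691e-01  4.51358472e+02]
 [-9.99775547e-01 -9.07590409e-04 -2.11667454e-02  4.48144101e+01]
 [ 2.10931727e-02 -1.36161109e-01 -9.90462130e-01  1.21492829e+03]
 [ 0.00000000e+00  0.00000000e+00  0.00000000e+00  1.00000000e+00]]
side [[497.84461644   0.         320.39146526]
 [  0.         497.84461644 238.2411712 ]
 [  0.           0.           1.        ]] [[-8.98356144e-01 -3.49495502e-01  2.66099856e-01  3.51999100e+02]
 [-4.38919574e-01  6.90076281e-01 -5.75451418e-01  5.97212288e+02]
 [ 1.74884830e-02 -6.33756752e-01 -7.73334683e-01  8.02544011e+02]
 [ 0.00000000e+00  0.00000000e+00  0.00000000e+00  1.00000000e+00]]
wrist [[369.14281927   0.         319.64718501]
 [  0.         369.14281927 246.12550432]
 [  0.           0.           1.        ]] [[ 4.26145708e-01 -8.56989620e-01 -2.89773407e-01  3.30135855e+02]
 [-9.04653338e-01 -4.04214168e-01 -1.34956453e-01 -5.08381335e+02]
 [-1.47423733e-03  3.19655593e-01 -9.47532653e-01  3.72848617e+02]
 [ 0.00000000e+00  0.00000000e+00  0.00000000e+00  1.00000000e+00]]
```

View pics/top0.png

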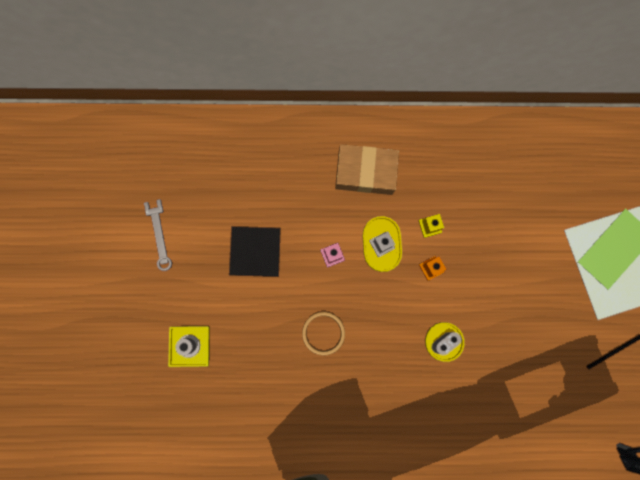

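View pics/side0.png

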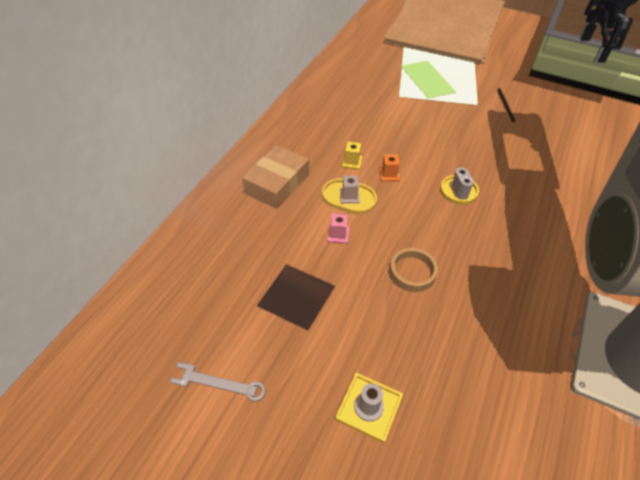

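View pics/wrist0.png

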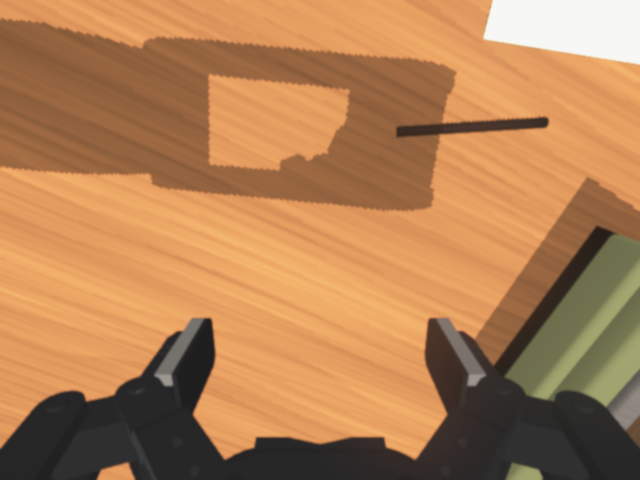

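The round piece is in the square dish (top view 188,346), the square piece in the oblong dish (383,243) and the oblong piece in the round dish (446,343). There are three look-alikes of the square piece: pink (333,255), yellow (432,225) and orange (432,268). The plain steel one at (383,243) is the target. I'll check it in close crops and measure.

```bash
cat > h.py <<'E'
import numpy as np, cv2
from bench import r
def snap(n,f=None):
    s=r.snapshot(n)
    if f: cv2.imwrite(f"pics/{f}.png",s["pixels"][:,:,::-1])
    return s
def ray(s,u,v,z):
    K=np.array(s["intrinsics"]);E=np.array(s["extrinsics"])
    d=E[:3,:3]@np.linalg.solve(K,[u,v,1.]);o=E[:3,3]
    return (o+d*(z-o[2])/d[2])[:2]
def proj(s,P):
    K=np.array(s["intrinsics"]);E=np.array(s["extrinsics"])
    c=E[:3,:3].T@(np.array(P,float)-E[:3,3]);p=K@c
    return p[:2]/p[2]
E
python3 - <<'E'
from h import *
s=snap("top");im=np.ascontiguousarray(s["pixels"][:,:,::-1])
hsv=cv2.cvtColor(im,cv2.COLOR_BGR2HSV)
m=cv2.inRange(hsv,(24,180,120),(34,255,255))
cs,_=cv2.findContours(m,cv2.RETR_EXTERNAL,cv2.CHAIN_APPROX_NONE)
for c in cs:
    if cv2.contourArea(cv2.convexHull(c))<300: continue
    w=np.array([ray(s,*p[0],10) for p in c]).astype(np.float32)
    print(cv2.boundingRect(c),cv2.minAreaRect(w))
m=cv2.inRange(hsv[:,:],(0,0,0),(180,255,45))
cs,_=cv2.findContours(m[200:300,200:300].copy(),cv2.RETR_EXTERNAL,cv2.CHAIN_APPROX_NONE)
c=max(cs,key=cv2.contourArea);w=np.array([ray(s,p[0][0]+200,p[0][1]+200,3) for p in c]).astype(np.float32);print("mat",cv2.minAreaRect(w))
tiles=[cv2.resize(im[y-25:y+25,x-25:x+25],(400,400),interpolation=cv2.INTER_CUBIC) for x,y in[(188,346),(383,243),(446,343)]]
a=cv2.resize(np.hstack(tiles),None,fx=.66,fy=.66);cv2.imwrite("pics/crop.png",a)
E
```

```text
(168, 326, 41, 41) ((401.84832763671875, 287.922119140625), (84.90369415283203, 85.04682922363281), 0.2770272493362427)
(425, 323, 39, 39) ((408.8992614746094, -263.2952880859375), (83.07803344726562, 81.1891860961914), 89.8041763305664)
(363, 216, 39, 56) ((624.3577270507812, -132.25555419921875), (123.35379028320312, 84.06245422363281), 3.386436939239502)
(419, 214, 25, 24) ((664.9915771484375, -243.78060913085938), (41.881195068359375, 50.01301956176758), 15.994584083557129)
mat ((607.7975463867188, 149.74478149414062), (104.5427474975586, 104.71839141845703), 88.35787200927734)
```

View pics/crop.png

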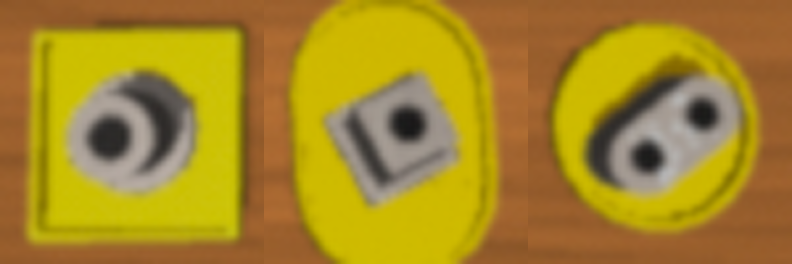

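The crops show three plain steel pieces: a round one with one bore, a square one with one bore and a flange, and an oblong one with two bores. The choice is confirmed. Now I'll work out the piece positions and the first move.

```bash
python3 - <<'E'
from h import *
s=snap("top")
f=lambda x,y,ox,oy,z:ray(s,ox+(x+.5)/5.28-.5,oy+(y+.5)/5.28-.5,z)
print("round",f(110,138,163,321,60))
print("square",f(144,125,358,218,54))
a=f(119,157,421,318,50);b=f(175,116,421,318,50)
print("obl",(a+b)/2,np.degrees(np.arctan2(*(b-a)[::-1])))
a=f(111,205,358,218,12);b=f(196,155,358,218,12)
print("sq edge",np.degrees(np.arctan2(*(b-a)[::-1])))
print(r.sense()["tcp_rot"],r.sense()["tool_pos"])
E
```

```text
round [402.35478812 288.01382529]
square [ 622.65117945 -132.17672882]
obl [ 407.11606857 -262.07324492] -55.11619352662075
sq edge -59.67258413484964
[-1.79946663e+02 -5.80463159e-03  2.52005500e+01] [ 255.40322211 -542.64162838  230.7813465 ]
```

```bash
python3 -m jog '[[0.95,-0.7,0.2,0,0,-0.554],[0.95,-0.7,0.2,0,0,-0.554],[0.95,-0.7,0.2,0,0,-0.554],[0.95,-0.7,0.2,0,0,-0.554],[0.95,-0.7,0.2,0,0,-0.554],[0.95,-0.7,0.2,0,0,-0.554],[0.95,-0.7,0.2,0,0,-0.554],[0.95,-0.7,0.2,0,0,-0.554],[0.95,-0.7,0.2,0,0,-0.554],[0.95,-0.7,0.2,0,0,-0.554]]' 1 60
python3 -m jog '[[0,0,0,0,0,-0.07],[0,0,0,0,0,-0.077],[0,0,0,0,0,-0.077],[0,0,0,0,0,-0.077]]'
cat >> h.py <<'E'
def plan(x,y,z,yaw):
    t=r.sense();p=t["tool_pos"];c=np.radians(t["tcp_rot"][2]);d=np.array([x,y,z])-p
    a=((t["tcp_rot"][2]-yaw+180)%360)-180
    print("tcp",p.round(1),t["tcp_rot"].round(1),"F",t["ft_force"].round(1),"gap",round(t["finger_gap"],1),"t",round(t["time"],2))
    print("row",np.round([(d[0]*np.cos(c)+d[1]*np.sin(c))/250,(d[0]*np.sin(c)-d[1]*np.cos(c))/250,-d[2]/250,0,0,a/180],4))
E
python3 - <<'E'
from h import *
plan(407.1,-262.1,150,124.9); snap("wrist","w1")
E
```

```text
time: 1.25
tool_pos: [396.0, -283.1, 181.3]
tcp_rot: [-180.0, -0.0, 111.5]
ft_force: [0.3, 0.4, -0.2]
finger_gap: 85.3
time: 1.65
tool_pos: [395.8, -283.4, 181.3]
tcp_rot: [-180.0, -0.0, 124.8]
ft_force: [1.0, -0.0, -0.6]
finger_gap: 85.5
tcp [ 395.8 -283.4  181.3] [-180.    -0.   124.8] F [ 1.  -0.  -0.6] gap 85.5 t 1.65
row [ 0.0442  0.0857  0.1251  0.      0.     -0.0004]
```

View pics/w1.png

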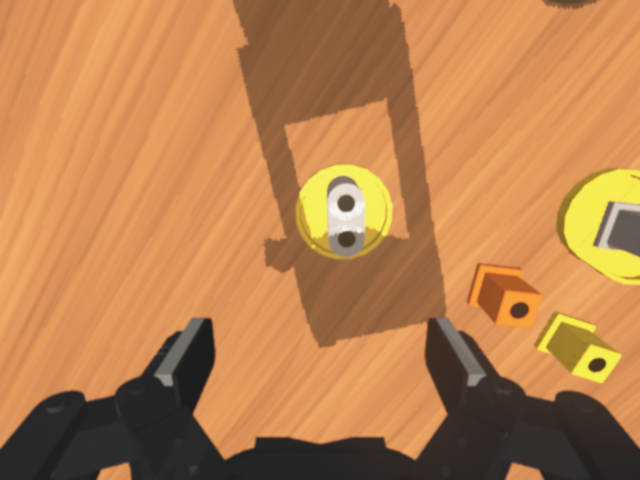

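The wrist view shows the oblong piece in the round dish, with its bores at (346,203) and (347,240). It is nearly square to the jaws. I'll measure it from here too, along with the square piece's visible edges.

```bash
python3 - <<'E'
from h import *
s=snap("wrist")
a=ray(s,346,203.5,50);b=ray(s,346.3,240,50);print((a+b)/2,np.degrees(np.arctan2(*(b-a)[::-1])))
m=cv2.inRange(cv2.cvtColor(s["pixels"],cv2.COLOR_RGB2HSV),(24,120,90),(34,255,255))[:,250:430]
c=max(cv2.findContours(m,0,1)[0],key=cv2.contourArea)
w=np.array([ray(s,p[0][0]+250,p[0][1],11) for p in c]).astype(np.float32);print(cv2.minEnclosingCircle(w),cv2.minAreaRect(w))
E
```

```text
[ 407.41748983 -264.90114817] -53.36492456640638
((408.8846130371094, -265.9482727050781), 42.01691436767578) ((404.9881591796875, -257.20916748046875), (78.84977722167969, 62.896278381347656), 37.571510314941406)
```

```bash
python3 -m jog '[[0.039,0.083,0.15,0,0,-0.004],[0.039,0.083,0.3,0,0,-0.004],[0.039,0.083,0.4,0,0,-0.004],[0.039,0.083,0.5,0,0,-0.004],[0.039,0.083,0.58,0,0,-0.004],[0.039,0.083,0.637,0,0,-0.004],[0.039,0.083,0.637,0,0,-0.004],[0.039,0.083,0.637,0,0,-0.004]]'
python3 -m jog '[[0,0,0,0,0,0],[0,0,0,0,0,0],[0,0,0,0,0,0],[0,0,0,0,0,0],[0,0,0,0,0,0],[0,0,0,0,0,0],[0,0,0,0,0,0],[0,0,0,0,0,0]]' 0 60
python3 -c "
from h import *
snap('wrist','w2')"
```

```text
time: 2.55
tool_pos: [407.5, -263.7, 22.5]
tcp_rot: [180.0, 0.0, 125.7]
ft_force: [0.5, 0.7, 0.3]
finger_gap: 85.6
time: 3.35
tool_pos: [407.6, -263.9, 22.8]
tcp_rot: [180.0, 0.1, 125.7]
ft_force: [-1.7, -0.5, 6.1]
finger_gap: 27.3
```

View pics/w2.png

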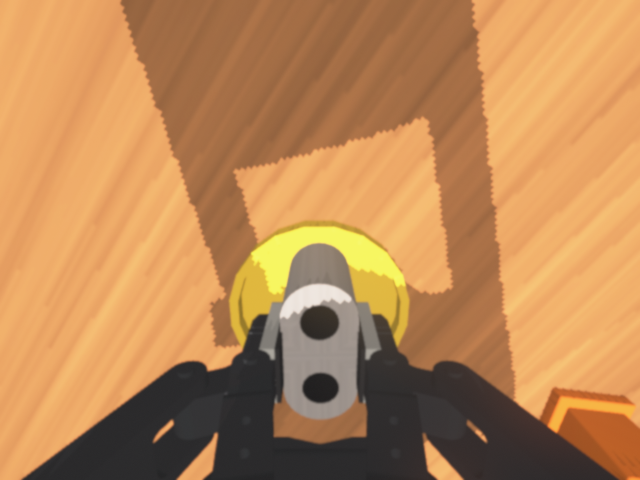

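```bash
python3 -m jog '[[0,0,-0.04,0,0,0],[0,0,-0.12,0,0,0],[0,0,-0.22,0,0,0],[0,0,-0.32,0,0,0],[0,0,-0.42,0,0,0],[0,0,-0.48,0,0,0],[0,0,-0.48,0,0,0]]'
python3 -c "
from h import *
plan(608,150,140,125.7);snap('wrist','w3')"
```

```text
time: 4.1
tool_pos: [408.4, -264.5, 144.4]
tcp_rot: [179.9, 0.2, 125.7]
ft_force: [-0.2, -1.0, -5.1]
finger_gap: 27.3
tcp [ 408.4 -264.5  144.4] [179.9   0.2 125.7] F [-0.2 -1.  -5.1] gap 27.3 t 4.1
row [8.7980e-01 1.6161e+00 1.7800e-02 0.0000e+00 0.0000e+00 1.0000e-04]
```

View pics/w3.png

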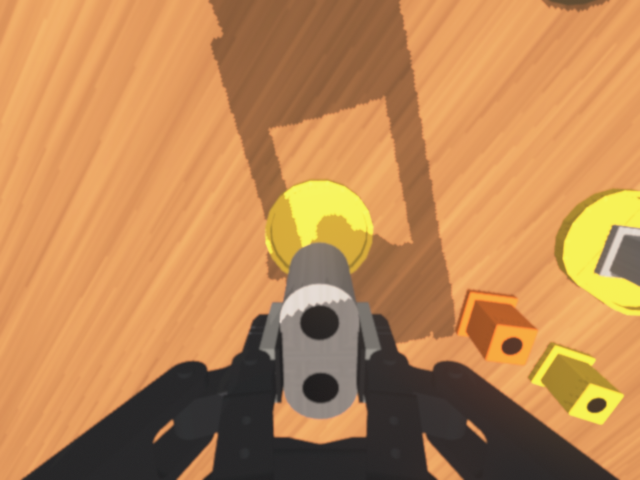

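```bash
python3 -m jog '[[0.04,0.08,0,0,0,0],[0.13,0.24,0,0,0,0],[0.22,0.4,0,0,0,0],[0.31,0.565,0,0,0,0],[0.4,0.73,0,0,0,0],[0.44,0.808,0.01,0,0,0]]'
python3 -m jog '[[0.08,0.15,0,0,0,0],[0.17,0.31,0,0,0,0],[0.26,0.47,0,0,0,0],[0.34,0.63,0,0,0,0],[0.4,0.75,0,0,0,0],[0.44,0.808,0.01,0,0,0],[0.44,0.808,0.01,0,0,0]]'
python3 -c "
from h import *
plan(608,150,22,125.7);snap('wrist','w4')"
```

```text
time: 4.75
tool_pos: [507.0, -52.6, 137.6]
tcp_rot: [-180.0, -0.2, 125.9]
ft_force: [0.1, -0.9, -4.3]
finger_gap: 27.0
time: 5.45
tool_pos: [605.6, 153.0, 134.1]
tcp_rot: [-179.8, -0.1, 125.9]
ft_force: [-0.3, 0.1, -4.4]
finger_gap: 27.3
tcp [605.6 153.  134.1] [-1.798e+02 -1.000e-01  1.259e+02] F [-0.3  0.1 -4.4] gap 27.3 t 5.45
row [-0.0153  0.0007  0.4483  0.      0.      0.001 ]
```

View pics/w4.png

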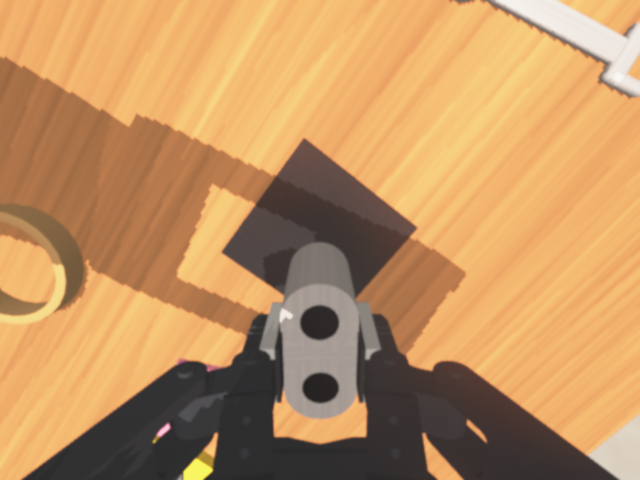

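```bash
python3 -m jog '[[-0.01,0,0.06,0,0,0],[-0.015,0,0.16,0,0,0],[-0.015,0,0.26,0,0,0],[-0.015,0,0.35,0,0,0],[-0.015,0,0.41,0,0,0],[-0.015,0,0.435,0,0,0],[-0.015,0,0.442,0,0,0],[-0.015,0,0.442,0,0,0]]'
```

```text
time: 6.3
tool_pos: [609.6, 147.7, 27.3]
tcp_rot: [179.9, 0.0, 125.7]
ft_force: [0.3, 0.2, -4.5]
finger_gap: 26.8
```

```bash
python3 -m jog '[[0,0,0.008,0,0,0],[0,0,0.012,0,0,0],[0,0,0.012,0,0,0]]'; python3 -m jog '[[0,0,0.004,0,0,0],[0,0,0.004,0,0,0]]'
```

```text
time: 6.6
tool_pos: [609.4, 148.0, 24.1]
tcp_rot: [180.0, 0.0, 125.7]
ft_force: [0.7, 0.6, -5.9]
finger_gap: 27.0
time: 6.8
tool_pos: [609.0, 147.9, 22.6]
tcp_rot: [180.0, 0.0, 125.7]
ft_force: [-0.1, -0.1, -4.7]
finger_gap: 26.7
```

```bash
python3 -m jog '[[0,0,0.003,0,0,0],[0,0,0.003,0,0,0]]'; python3 -m jog '[[0,0,0.002,0,0,0],[0,0,0.002,0,0,0]]'
```

```text
time: 7.0
tool_pos: [609.1, 147.9, 21.9]
tcp_rot: [180.0, 0.0, 125.7]
ft_force: [0.0, 0.5, -4.4]
finger_gap: 26.8
time: 7.2
tool_pos: [609.1, 148.0, 21.9]
tcp_rot: [180.0, 0.0, 125.7]
ft_force: [-3.6, -0.7, 1.4]
finger_gap: 27.1
```

Touched down: the force went from -4.4 N to +1.4 N. I'll release and rise.

```bash
python3 -m jog '[[0,0,0,0,0,0],[0,0,0,0,0,0],[0,0,0,0,0,0],[0,0,0,0,0,0],[0,0,0,0,0,0],[0,0,0,0,0,0]]' 1
python3 -m jog '[[0,0,-0.1,0,0,0],[0,0,-0.25,0,0,0],[0,0,-0.45,0,0,0],[0,0,-0.62,0,0,0],[0,0,-0.62,0,0,0]]'
python3 -c "
from h import *
plan(402.2,288,175,125.7);snap('wrist','w5');snap('top','t5')"
```

```text
time: 7.8
tool_pos: [609.0, 147.9, 21.3]
tcp_rot: [180.0, 0.0, 125.7]
ft_force: [-0.7, -0.1, -0.4]
finger_gap: 85.5
time: 8.3
tool_pos: [613.5, 148.6, 185.4]
tcp_rot: [179.3, 0.3, 125.7]
ft_force: [0.8, -0.0, 1.3]
finger_gap: 85.5
tcp [613.5 148.6 185.4] [179.3   0.3 125.7] F [ 0.8 -0.   1.3] gap 85.5 t 8.3
row [ 9.459e-01 -3.606e-01  4.160e-02  0.000e+00  0.000e+00  1.000e-04]
```

View pics/w5.png

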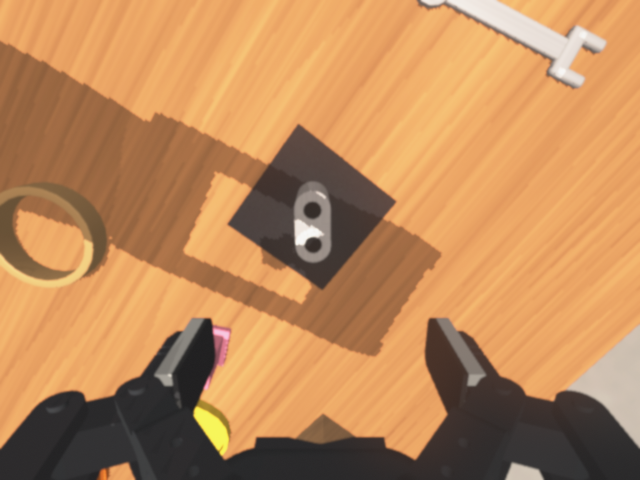

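```bash
python3 -m jog '[[0.1,-0.04,0,0,0,0],[0.27,-0.1,0,0,0,0],[0.45,-0.165,0,0,0,0],[0.63,-0.23,0,0,0,0],[0.8,-0.29,0,0,0,0],[0.9,-0.33,0,0,0,0],[0.937,-0.345,0,0,0,0],[0.937,-0.345,0,0,0,0],[0.937,-0.345,0,0,0,0]]'
python3 -c "
from h import *
plan(402.2,288,25,125.7);snap('wrist','w6')"
```

```text
time: 9.3
tool_pos: [402.6, 287.1, 175.5]
tcp_rot: [-179.9, 0.0, 125.7]
ft_force: [0.4, -0.1, -1.0]
finger_gap: 85.0
tcp [402.6 287.1 175.5] [-179.9    0.   125.7] F [ 0.4 -0.1 -1. ] gap 85.0 t 9.3
row [3.90e-03 9.00e-04 6.02e-01 0.00e+00 0.00e+00 1.00e-04]
```

View pics/w6.png

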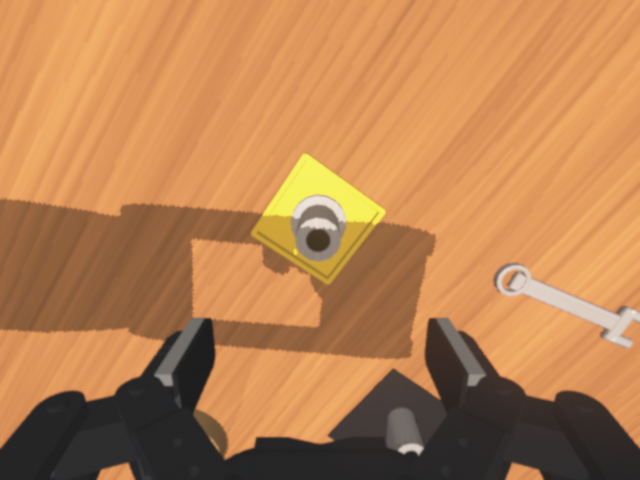

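The bore is at (318,240) in the square dish. I'll measure both.

```bash
python3 - <<'E'
from h import *
s=snap("wrist")
print(ray(s,318,240,60))
P=np.array([ray(s,*p,12) for p in [(305,154),(385,213),(251,235)]]+[ray(s,329,284,12)]);print(P.mean(0),P.round())
E
```

```text
[402.3089369 285.2788977]
[401.95051306 284.55287617] [[360. 326.]
 [443. 325.]
 [361. 242.]
 [443. 244.]]
```

```bash
python3 - <<'E'
from h import *
s=snap("top");im=s["pixels"][:,:,::-1]
cv2.imwrite("pics/c7.png",cv2.resize(im[221:281,225:285],None,fx=10,fy=10,interpolation=cv2.INTER_CUBIC))
E
```

```text
(no output)
```

View pics/c7.png

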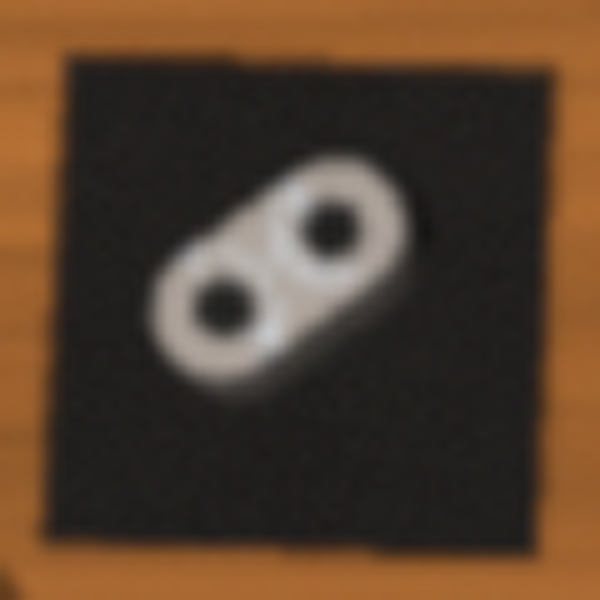

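```bash
python3 - <<'E'
from h import *
s=snap("top")
a,b=[ray(s,225+(x+.5)/10-.5,221+(y+.5)/10-.5,49) for x,y in[(224,305),(330,229)]]
print((a+b)/2,np.degrees(np.arctan2(*(b-a)[::-1])))
E
```

```text
[610.20064764 150.65946867] -53.7572505611407
```

```bash
python3 -m jog '[[-0.005,-0.005,0.1,0,0,0],[-0.005,-0.005,0.25,0,0,0],[-0.005,-0.005,0.38,0,0,0],[-0.005,-0.005,0.48,0,0,0],[-0.005,-0.005,0.56,0,0,0],[-0.005,-0.005,0.602,0,0,0],[-0.005,-0.005,0.602,0,0,0],[-0.005,-0.005,0.602,0,0,0]]'
python3 -m jog '[[0,0,0,0,0,0],[0,0,0,0,0,0],[0,0,0,0,0,0],[0,0,0,0,0,0],[0,0,0,0,0,0],[0,0,0,0,0,0],[0,0,0,0,0,0],[0,0,0,0,0,0]]' 0 60
python3 -c "
from h import *
snap('wrist','w8')"
```

```text
time: 10.3
tool_pos: [402.7, 286.1, 26.6]
tcp_rot: [180.0, 0.0, 125.7]
ft_force: [0.7, 0.4, 0.4]
finger_gap: 85.4
time: 11.1
tool_pos: [402.4, 286.3, 26.7]
tcp_rot: [179.9, 0.0, 125.7]
ft_force: [-2.3, -1.6, 6.2]
finger_gap: 32.7
```

View pics/w8.png

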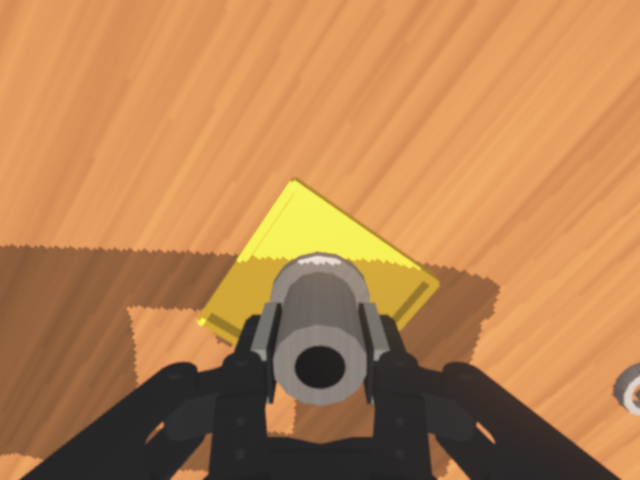

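```bash
python3 -c "
from h import *
s=snap('wrist');print(ray(s,320,367,60),r.sense()['tool_pos'])"
python3 -m jog '[[0,0,-0.04,0,0,0],[0,0,-0.12,0,0,0],[0,0,-0.22,0,0,0],[0,0,-0.32,0,0,0],[0,0,-0.42,0,0,0],[0,0,-0.48,0,0,0],[-0.06,-0.042,-0.48,0,0,0],[-0.2,-0.14,-0.48,0,0,0],[-0.35,-0.245,-0.48,0,0,0],[-0.5,-0.35,-0.48,0,0,0]]'
python3 -m jog '[[-0.15,-0.105,0,0,0,0],[-0.3,-0.21,0,0,0,0],[-0.45,-0.315,0,0,0,0],[-0.6,-0.42,0,0,0,0],[-0.75,-0.525,0,0,0,0]]'
python3 -c "
from h import *
plan(409,-266,140,125.7)"
```

```text
[402.56285489 286.0995095 ] [402.38555898 286.25800998  26.67044433]
time: 12.2
tool_pos: [403.1, 132.1, 145.4]
tcp_rot: [-180.0, -0.0, 125.8]
ft_force: [0.9, 0.1, -2.7]
finger_gap: 32.6
time: 12.7
tool_pos: [406.1, -97.1, 145.7]
tcp_rot: [180.0, -0.0, 125.7]
ft_force: [0.4, -0.8, -2.9]
finger_gap: 32.5
tcp [406.1 -97.1 145.7] [180.   -0.  125.7] F [ 0.4 -0.8 -2.9] gap 32.5 t 12.7
row [-5.552e-01 -3.850e-01  2.270e-02  0.000e+00  0.000e+00  1.000e-04]
```

```bash
python3 -m jog '[[-0.15,-0.105,0,0,0,0],[-0.3,-0.21,0,0,0,0],[-0.42,-0.295,0,0,0,0],[-0.52,-0.36,0,0,0,0],[-0.555,-0.385,0,0,0,0],[-0.555,-0.385,0,0,0,0],[-0.555,-0.385,0,0,0,0]]'
python3 - <<'E'
from h import *
plan(409,-266,27,125.7)
s=snap("wrist","w9")
m=cv2.inRange(cv2.cvtColor(s["pixels"],cv2.COLOR_RGB2HSV),(24,120,90),(34,255,255))[:,200:430]
c=max(cv2.findContours(m,0,1)[0],key=cv2.contourArea)
w=np.array([ray(s,p[0][0]+200,p[0][1],11) for p in c]).astype(np.float32);print(cv2.minEnclosingCircle(w))
E
```

```text
time: 13.4
tool_pos: [409.3, -263.3, 145.3]
tcp_rot: [180.0, -0.1, 125.7]
ft_force: [-0.4, -0.2, -3.2]
finger_gap: 32.7
tcp [ 409.3 -263.3  145.3] [ 1.800e+02 -1.000e-01  1.257e+02] F [-0.4 -0.2 -3.2] gap 32.7 t 13.4
row [-8.000e-03 -7.400e-03  4.731e-01  0.000e+00  0.000e+00  1.000e-04]
((405.78314208984375, -248.03384399414062), 36.86520004272461)
```

View pics/w9.png

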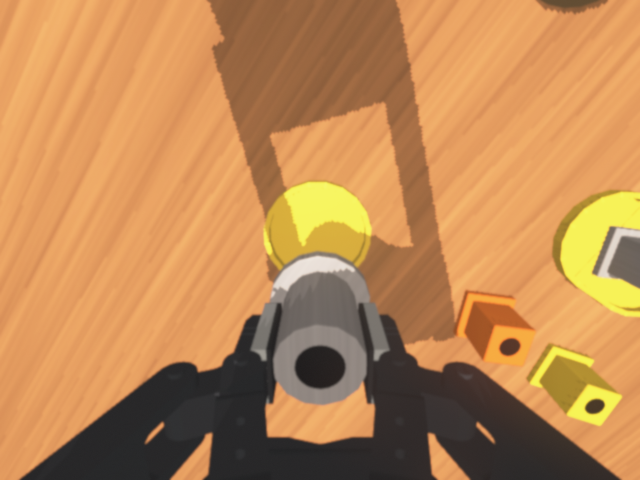

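```bash
python3 -m jog '[[-0.008,-0.007,0.06,0,0,0],[-0.008,-0.007,0.16,0,0,0],[-0.008,-0.007,0.26,0,0,0],[-0.008,-0.007,0.35,0,0,0],[-0.008,-0.007,0.42,0,0,0],[-0.008,-0.007,0.455,0,0,0],[-0.008,-0.007,0.465,0,0,0],[-0.008,-0.007,0.465,0,0,0],[-0.008,-0.007,0.465,0,0,0]]'; python3 -m jog '[[0,0,0.003,0,0,0],[0,0,0.003,0,0,0]]'
```

```text
time: 14.35
tool_pos: [410.1, -267.3, 30.5]
tcp_rot: [180.0, 0.1, 125.7]
ft_force: [0.5, 0.0, -3.0]
finger_gap: 32.4
time: 14.55
tool_pos: [409.9, -267.3, 29.5]
tcp_rot: [180.0, 0.1, 125.7]
ft_force: [0.0, 0.3, -3.4]
finger_gap: 32.8
```

```bash
python3 -m jog '[[0,0.004,0.006,0,0,0],[0,0.004,0.008,0,0,0],[0,0.004,0.008,0,0,0]]'; python3 -m jog '[[0,0,0.002,0,0,0],[0,0,0.002,0,0,0]]'; python3 -m jog '[[0,0,0.002,0,0,0],[0,0,0.002,0,0,0]]'
```

```text
time: 14.85
tool_pos: [410.2, -266.4, 26.8]
tcp_rot: [180.0, 0.0, 125.7]
ft_force: [0.6, -0.1, -3.9]
finger_gap: 32.6
time: 15.05
tool_pos: [410.3, -266.4, 26.7]
tcp_rot: [-180.0, -0.0, 125.7]
ft_force: [-3.1, 2.1, 4.2]
finger_gap: 32.3
time: 15.25
tool_pos: [410.3, -266.4, 26.7]
tcp_rot: [-180.0, -0.0, 125.7]
ft_force: [-6.4, 4.0, 10.1]
finger_gap: 32.7
```

```bash
python3 -m jog '[[0,0,-0.002,0,0,0],[0,0,-0.002,0,0,0],[0,0,-0.002,0,0,0],[0,0,-0.002,0,0,0],[0,0,-0.002,0,0,0],[0,0,-0.002,0,0,0]]' 1
python3 -m jog '[[0,0,-0.1,0,0,0],[0,0,-0.25,0,0,0],[0,0,-0.45,0,0,0],[0,0,-0.62,0,0,0],[0,0,-0.62,0,0,0],[0,0,-0.62,0,0,0]]'
python3 -c "
from h import *
plan(622.6,-135,180,120.3);snap('wrist','w10')"
```

```text
time: 15.85
tool_pos: [410.2, -266.4, 26.2]
tcp_rot: [-180.0, -0.0, 125.7]
ft_force: [-0.5, -1.0, -0.2]
finger_gap: 85.4
time: 16.45
tool_pos: [411.1, -267.0, 182.8]
tcp_rot: [179.9, 0.2, 125.7]
ft_force: [-0.4, 0.5, -0.8]
finger_gap: 85.4
tcp [ 411.1 -267.   182.8] [179.9   0.2 125.7] F [-0.4  0.5 -0.8] gap 85.4 t 16.45
row [-0.0653  0.9952  0.0111  0.      0.      0.0301]
```

View pics/w10.png

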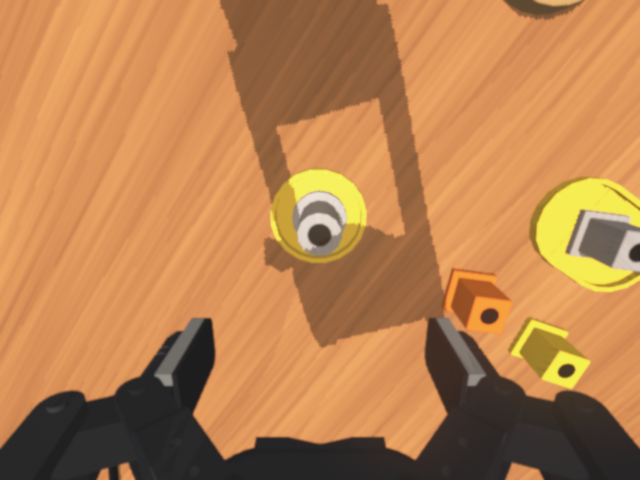

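The round piece stands in the round dish, flange centred near (320,215). Next is the square piece.

```bash
python3 -m jog '[[-0.007,0.1,0,0,0,0.01],[-0.018,0.28,0,0,0,0.03],[-0.03,0.46,0,0,0,0.03],[-0.04,0.64,0,0,0,0.03],[-0.05,0.82,0,0,0,0.03],[-0.06,0.94,0,0,0,0.03],[-0.065,0.995,0,0,0,0.03],[-0.065,0.995,0,0,0,0.03],[-0.065,0.995,0,0,0,0.03]]'
python3 -c "
from h import *
plan(622.6,-135,25,120.3);snap('wrist','w11')"
```

```text
time: 17.4
tool_pos: [620.4, -134.1, 179.0]
tcp_rot: [-179.8, -0.1, 120.3]
ft_force: [-0.2, 0.3, 0.0]
finger_gap: 85.0
tcp [ 620.4 -134.1  179. ] [-1.798e+02 -1.000e-01  1.203e+02] F [-0.2  0.3  0. ] gap 85.0 t 17.4
row [-7.700e-03  5.900e-03  6.158e-01  0.000e+00  0.000e+00  3.000e-04]
```

View pics/w11.png

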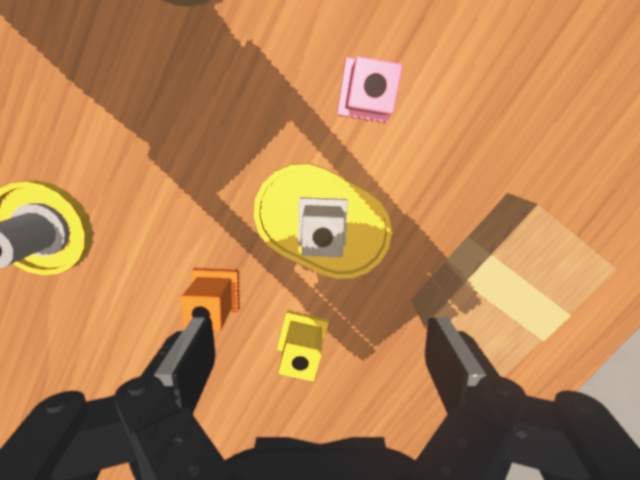

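```bash
python3 - <<'E'
from h import *
s=snap("wrist")
print(ray(s,323,237,54))
c=np.array([ray(s,*p,12) for p in[(300,198),(348,199)]]);print(c,np.degrees(np.arctan2(*(c[1]-c[0])[::-1])))
t=snap("top")
for p in[(336,190),(395,192)]: print("carton",ray(t,*p,0))
m=cv2.inRange(cv2.cvtColor(s["pixels"],cv2.COLOR_RGB2HSV),(24,120,90),(34,255,255))[150:290,240:400]
k=max(cv2.findContours(m,0,1)[0],key=cv2.contourArea)
w=np.array([ray(s,p[0][0]+240,p[0][1]+150,11) for p in k]).astype(np.float32);print(cv2.minAreaRect(w))
plan(622.6,-135,25,120.3)
E
```

```text
[ 622.8741487  -134.69868228]
[[ 595.18603273 -125.73479261]
 [ 630.79881854 -105.861438  ]] 29.163259471903114
carton [747.573653   -31.97293882]
carton [ 743.36071224 -165.62552623]
((607.806884765625, -119.80571746826172), (111.00776672363281, 63.92384338378906), 37.82289123535156)
tcp [ 620.6 -135.   180.6] [-179.9   -0.   120.3] F [ 0.7  0.4 -0.8] gap 85.4 t 17.55
row [-4.100e-03  6.800e-03  6.224e-01  0.000e+00  0.000e+00 -2.000e-04]
```

```bash
python3 -m jog '[[-0.004,0.008,0.1,0,0,0.006],[-0.004,0.008,0.25,0,0,0.006],[-0.004,0.008,0.38,0,0,0.006],[-0.004,0.008,0.48,0,0,0.006],[-0.004,0.008,0.57,0,0,0.006],[-0.004,0.008,0.624,0,0,0.006],[-0.004,0.008,0.624,0,0,0.006],[-0.004,0.008,0.624,0,0,0.006]]'
python3 -m jog '[[0,0,0,0,0,0],[0,0,0,0,0,0],[0,0,0,0,0,0],[0,0,0,0,0,0],[0,0,0,0,0,0],[0,0,0,0,0,0],[0,0,0,0,0,0],[0,0,0,0,0,0]]' 0 60
python3 -c "
from h import *
snap('wrist','w12')"
```

```text
time: 18.35
tool_pos: [624.1, -134.6, 26.2]
tcp_rot: [180.0, 0.0, 119.2]
ft_force: [0.6, 0.3, 0.6]
finger_gap: 85.4
time: 19.15
tool_pos: [624.5, -134.4, 26.3]
tcp_rot: [180.0, 0.1, 119.2]
ft_force: [-2.0, -0.8, 5.5]
finger_gap: 30.9
```

View pics/w12.png

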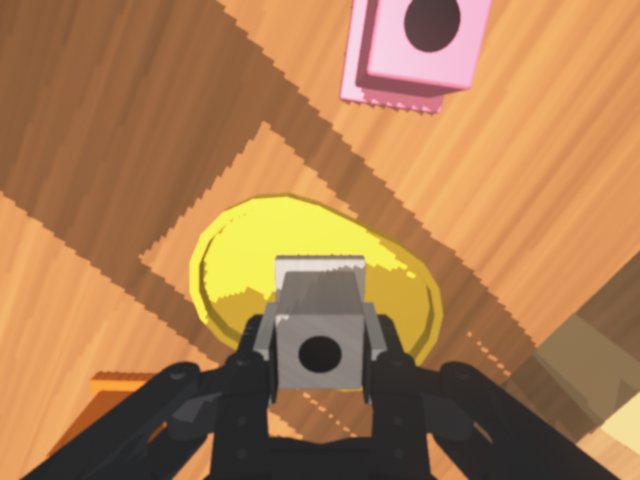

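```bash
python3 -c "
from h import *
s=snap('wrist');print(ray(s,320,354,54),r.sense()['tool_pos'])"
python3 -m jog '[[0,0,-0.04,0,0,0],[0,0,-0.12,0,0,0],[0,0,-0.22,0,0,0],[0,0,-0.32,0,0,0],[0,0,-0.42,0,0,0],[0,0,-0.48,0,0,0],[0.06,0,-0.48,0,0,0],[0.2,0,-0.48,0,0,0],[0.38,0.01,-0.48,0,0,0],[0.56,0.01,-0.48,0,0,0]]'
python3 -m jog '[[0.18,0.005,0,0,0,0],[0.36,0.01,0,0,0,0],[0.54,0.01,0,0,0,0],[0.72,0.015,0,0,0,0],[0.9,0.02,0,0,0,0]]'
python3 -m jog '[[0.15,0.005,0,0,0,0],[0.27,0.01,0,0,0,0],[0.36,0.01,0,0,0,0],[0.42,0.01,0,0,0,0],[0.439,0.012,0,0,0,0],[0.439,0.012,0,0,0,0],[0.439,0.012,0,0,0,0]]'
python3 - <<'E'
from h import *
plan(402,285,27,119.2)
s=snap("wrist","w13")
E
```

```text
[ 624.04326525 -133.309805  ] [ 624.47278734 -134.41419913   26.2510731 ]
time: 20.25
tool_pos: [556.4, -9.7, 144.5]
tcp_rot: [-179.9, -0.1, 119.2]
ft_force: [1.0, 0.6, -3.0]
finger_gap: 31.2
time: 20.75
tool_pos: [450.5, 189.2, 144.9]
tcp_rot: [-180.0, -0.0, 119.2]
ft_force: [0.4, 1.5, -4.1]
finger_gap: 31.2
time: 21.45
tool_pos: [401.3, 284.6, 145.1]
tcp_rot: [-180.0, 0.0, 119.2]
ft_force: [-0.1, -0.4, -4.1]
finger_gap: 31.0
tcp [401.3 284.6 145.1] [-180.     0.   119.2] F [-0.1 -0.4 -4.1] gap 31.0 t 21.45
row [2.000e-04 3.200e-03 4.722e-01 0.000e+00 0.000e+00 2.000e-04]
```

View pics/w13.png

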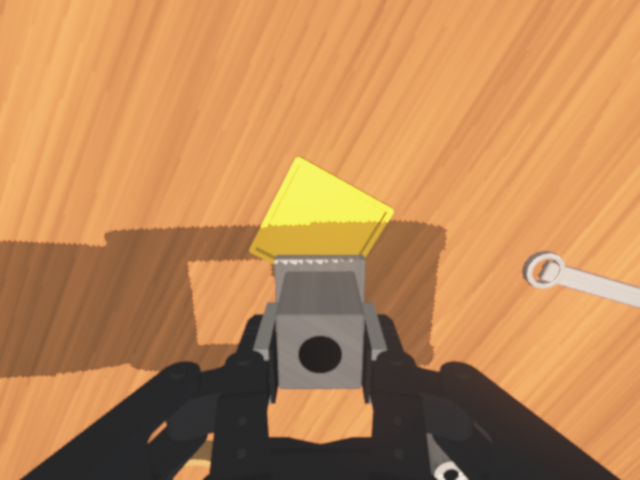

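```bash
python3 -m jog '[[0,0.002,0.06,0,0,0],[0,0.002,0.16,0,0,0],[0,0.002,0.26,0,0,0],[0,0.002,0.35,0,0,0],[0,0.002,0.42,0,0,0],[0,0.002,0.45,0,0,0],[0,0.002,0.46,0,0,0],[0,0.002,0.46,0,0,0],[0,0.002,0.46,0,0,0]]'; python3 -m jog '[[0,0,0.004,0,0,0],[0,0,0.004,0,0,0]]'
```

```text
time: 22.4
tool_pos: [402.4, 285.8, 31.3]
tcp_rot: [179.9, -0.0, 119.2]
ft_force: [0.2, -0.3, -3.3]
finger_gap: 31.0
time: 22.6
tool_pos: [402.1, 285.7, 30.0]
tcp_rot: [179.9, 0.0, 119.2]
ft_force: [0.5, -0.4, -3.8]
finger_gap: 30.6
```

```bash
python3 -m jog '[[0,0,0.005,0,0,0],[0,0,0.009,0,0,0],[0,0,0.009,0,0,0]]'; python3 -m jog '[[0,0,0.003,0,0,0],[0,0,0.003,0,0,0]]'; python3 -m jog '[[0,0,0.002,0,0,0],[0,0,0.002,0,0,0]]'
```

```text
time: 22.9
tool_pos: [401.4, 285.4, 26.9]
tcp_rot: [-180.0, -0.0, 119.2]
ft_force: [0.0, -0.2, -3.8]
finger_gap: 31.0
time: 23.1
tool_pos: [401.6, 285.5, 26.3]
tcp_rot: [180.0, -0.0, 119.2]
ft_force: [0.0, 0.2, -3.9]
finger_gap: 31.0
time: 23.3
tool_pos: [401.6, 285.5, 26.3]
tcp_rot: [-180.0, -0.0, 119.2]
ft_force: [-3.9, -2.7, 4.2]
finger_gap: 31.2
```

```bash
python3 -m jog '[[0,0,0,0,0,0],[0,0,0,0,0,0],[0,0,0,0,0,0],[0,0,0,0,0,0],[0,0,0,0,0,0],[0,0,0,0,0,0]]' 1
python3 -m jog '[[0,0,-0.1,0,0,0],[0,0,-0.25,0,0,0],[0,0,-0.45,0,0,0],[0,0,-0.62,0,0,0],[0,0,-0.62,0,0,0],[0,0,-0.62,0,0,0]]'
python3 -c "
from h import *
plan(609.1,148,180,125.7);snap('wrist','w14')"
```

```text
time: 23.9
tool_pos: [401.6, 285.5, 25.8]
tcp_rot: [180.0, -0.0, 119.2]
ft_force: [0.4, -0.4, 0.4]
finger_gap: 85.2
time: 24.5
tool_pos: [402.5, 286.0, 182.3]
tcp_rot: [179.8, -0.0, 119.2]
ft_force: [-1.1, -0.6, -0.3]
finger_gap: 85.6
tcp [402.5 286.  182.3] [179.8  -0.  119.2] F [-1.1 -0.6 -0.3] gap 85.6 t 24.5
row [-0.8854  0.4515  0.0092  0.      0.     -0.0359]
```

View pics/w14.png

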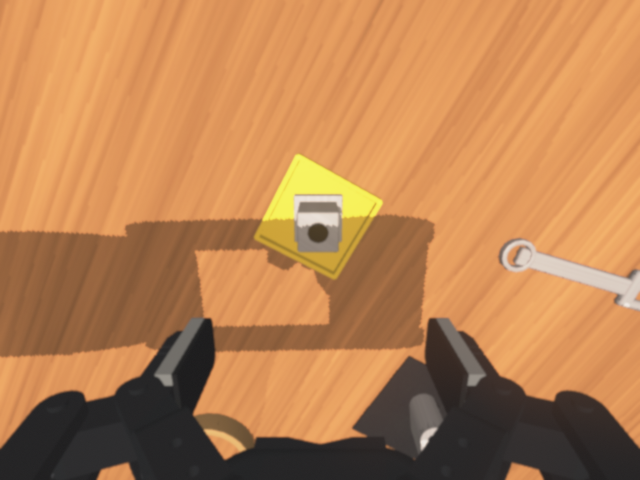

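The square piece stands centred in the square dish. Back to the oblong piece on the mat.

```bash
python3 -m jog '[[-0.1,0.05,0,0,0,-0.02],[-0.26,0.13,0,0,0,-0.036],[-0.43,0.22,0,0,0,-0.036],[-0.6,0.305,0,0,0,-0.036],[-0.75,0.38,0,0,0,-0.036],[-0.85,0.43,0,0,0,-0.036],[-0.885,0.452,0,0,0,-0.036],[-0.885,0.452,0,0,0,-0.036],[-0.885,0.452,0,0,0,-0.036]]'
python3 -c "
from h import *
plan(609.1,148,21,125.7);s=snap('wrist','w15')"
```

```text
time: 25.45
tool_pos: [606.9, 148.2, 179.3]
tcp_rot: [-179.9, -0.1, 125.7]
ft_force: [0.5, 0.6, -0.1]
finger_gap: 85.7
tcp [606.9 148.2 179.3] [-1.799e+02 -1.000e-01  1.257e+02] F [ 0.5  0.6 -0.1] gap 85.7 t 25.45
row [-5.800e-03  6.700e-03  6.333e-01  0.000e+00  0.000e+00  2.000e-04]
```

View pics/w15.png

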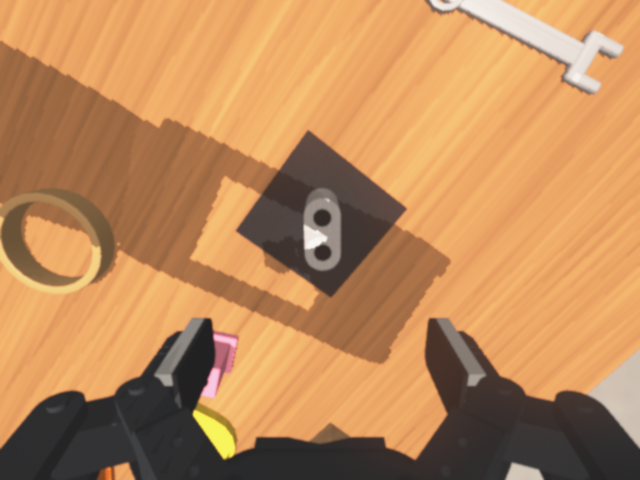

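```bash
python3 -c "
from h import *
s=snap('wrist');print((ray(s,322,217.5,49)+ray(s,322.5,252.5,49))/2,r.sense()['tool_pos'])"
python3 -m jog '[[-0.004,0.005,0.1,0,0,0],[-0.004,0.005,0.25,0,0,0],[-0.004,0.005,0.38,0,0,0],[-0.004,0.005,0.48,0,0,0],[-0.004,0.005,0.58,0,0,0],[-0.004,0.005,0.633,0,0,0],[-0.004,0.005,0.633,0,0,0],[-0.004,0.005,0.633,0,0,0]]'
python3 -m jog '[[0,0,0,0,0,0],[0,0,0,0,0,0],[0,0,0,0,0,0],[0,0,0,0,0,0],[0,0,0,0,0,0],[0,0,0,0,0,0],[0,0,0,0,0,0],[0,0,0,0,0,0]]' 0 60
python3 -c "
from h import *
snap('wrist','w16')"
```

```text
[609.1746907  148.05432899] [607.01985413 148.67921716 180.28747557]
time: 26.35
tool_pos: [610.1, 148.1, 23.6]
tcp_rot: [180.0, 0.0, 125.8]
ft_force: [0.6, 0.1, -0.1]
finger_gap: 85.2
time: 27.15
tool_pos: [610.3, 147.5, 23.3]
tcp_rot: [180.0, 0.0, 125.7]
ft_force: [-1.9, -0.7, 6.0]
finger_gap: 26.9
```

View pics/w16.png

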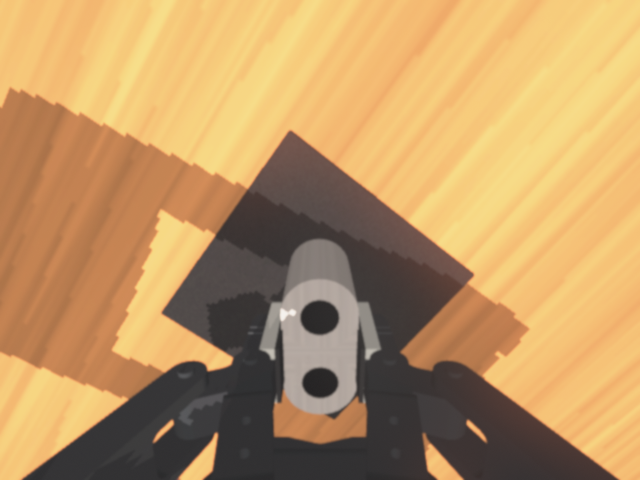

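```bash
python3 -m jog '[[0,0,-0.04,0,0,0],[0,0,-0.12,0,0,0],[0,0,-0.22,0,0,0],[0,0,-0.32,0,0,0],[0,0,-0.42,0,0,0],[0,0,-0.48,0,0,0],[-0.05,-0.032,-0.48,0,0,0],[-0.17,-0.11,-0.48,0,0,0],[-0.32,-0.207,-0.48,0,0,0],[-0.47,-0.304,-0.48,0,0,0]]'
python3 -m jog '[[-0.15,-0.097,0,0,0,0],[-0.28,-0.18,0,0,0,0],[-0.38,-0.245,0,0,0,0],[-0.45,-0.29,0,0,0,0],[-0.48,-0.31,0,0,0,0],[-0.48,-0.31,0,0,0,0],[-0.48,-0.31,0,0,0,0]]'
python3 - <<'E'
from h import *
plan(624,-135,23.5,125.7)
s=snap("wrist");im=np.ascontiguousarray(s["pixels"][:,:,::-1])
# predicted oblong dish rim at (624,-135), yaw 3.4
a=np.radians(3.4);ax=np.array([np.cos(a),np.sin(a)]);ay=np.array([-ax[1],ax[0]])
for t in np.linspace(0,2*np.pi,200):
    q=np.array([624,-135])+ax*(20*np.sign(np.cos(t))+42*np.cos(t))+ay*42*np.sin(t)
    cv2.circle(im,tuple(int(round(v)) for v in proj(s,[*q,12])),1,(255,0,0),-1)
cv2.imwrite("pics/w17.png",im)
E
```

```text
time: 28.2
tool_pos: [615.4, 6.1, 140.6]
tcp_rot: [-179.9, -0.1, 125.8]
ft_force: [1.1, -0.1, -4.1]
finger_gap: 27.0
time: 28.9
tool_pos: [623.4, -134.1, 141.7]
tcp_rot: [-180.0, -0.1, 125.7]
ft_force: [0.9, 0.6, -5.0]
finger_gap: 27.0
tcp [ 623.4 -134.1  141.7] [-1.800e+02 -1.000e-01  1.257e+02] F [ 0.9  0.6 -5. ] gap 27.0 t 28.9
row [-4.400e-03 -0.000e+00  4.726e-01  0.000e+00  0.000e+00  2.000e-04]
```

View pics/w17.png

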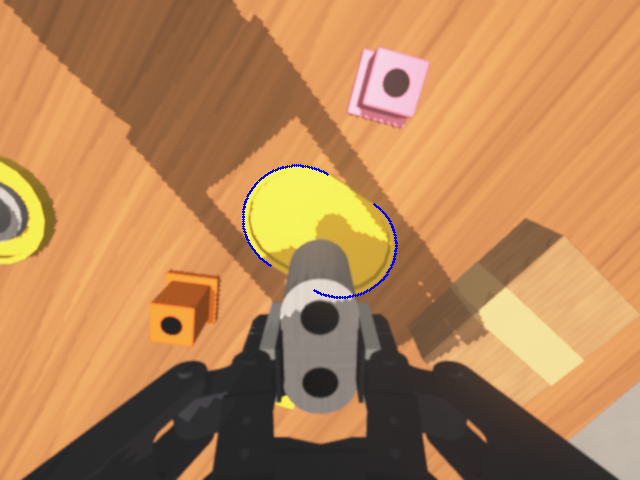

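```bash
python3 -m jog '[[-0.003,0,0.06,0,0,0],[-0.003,0,0.16,0,0,0],[-0.003,0,0.26,0,0,0],[-0.003,0,0.35,0,0,0],[-0.003,0,0.42,0,0,0],[-0.003,0,0.45,0,0,0],[-0.003,0,0.455,0,0,0],[-0.003,0,0.455,0,0,0],[-0.003,0,0.455,0,0,0]]'; python3 -m jog '[[0,0,0.003,0,0,0],[0,0,0.003,0,0,0]]'
```

```text
time: 29.85
tool_pos: [625.6, -135.8, 30.4]
tcp_rot: [179.9, 0.1, 125.7]
ft_force: [-0.1, -0.7, -5.1]
finger_gap: 27.2
time: 30.05
tool_pos: [624.9, -135.8, 28.9]
tcp_rot: [180.0, 0.1, 125.7]
ft_force: [0.4, -0.4, -5.2]
finger_gap: 27.3
```

```bash
python3 -m jog '[[0,0,0.005,0,0,0],[0,0,0.01,0,0,0],[0,0,0.01,0,0,0]]'; python3 -m jog '[[0,0,0.003,0,0,0],[0,0,0.003,0,0,0]]'; python3 -m jog '[[0,0,0.002,0,0,0],[0,0,0.002,0,0,0]]'
```

```text
time: 30.35
tool_pos: [624.1, -135.5, 25.2]
tcp_rot: [-180.0, -0.0, 125.7]
ft_force: [1.1, 0.3, -4.6]
finger_gap: 26.8
time: 30.55
tool_pos: [624.2, -135.5, 24.6]
tcp_rot: [-180.0, -0.0, 125.7]
ft_force: [0.2, -0.2, -4.7]
finger_gap: 27.1
time: 30.75
tool_pos: [624.4, -135.5, 24.4]
tcp_rot: [180.0, 0.0, 125.7]
ft_force: [0.1, 0.2, -3.7]
finger_gap: 26.9
```

```bash
python3 -m jog '[[0,0,0.002,0,0,0],[0,0,0.002,0,0,0]]'
python3 -m jog '[[0,0,0,0,0,0],[0,0,0,0,0,0],[0,0,0,0,0,0],[0,0,0,0,0,0],[0,0,0,0,0,0],[0,0,0,0,0,0]]' 1
python3 -m jog '[[0,0,-0.1,0,0,0],[0,0,-0.25,0,0,0],[0,0,-0.45,0,0,0],[0,0,-0.62,0,0,0],[0,0,-0.62,0,0,0],[0,0,-0.62,0,0,0]]'
python3 -c "
from h import *
snap('wrist','w18');snap('side','s18')
s=snap('top');cv2.imwrite('pics/t18.png',cv2.resize(s['pixels'][130:380,140:480,::-1],(800,588)))"
```

```text
time: 30.95
tool_pos: [624.4, -135.6, 24.4]
tcp_rot: [180.0, 0.0, 125.7]
ft_force: [-4.0, 1.4, 2.0]
finger_gap: 26.7
time: 31.55
tool_pos: [624.4, -135.5, 23.8]
tcp_rot: [180.0, 0.0, 125.7]
ft_force: [-0.5, 0.0, 0.4]
finger_gap: 85.3
time: 32.15
tool_pos: [625.4, -135.9, 180.8]
tcp_rot: [179.9, 0.2, 125.7]
ft_force: [0.3, -0.1, 0.4]
finger_gap: 85.4
```

View pics/w18.png

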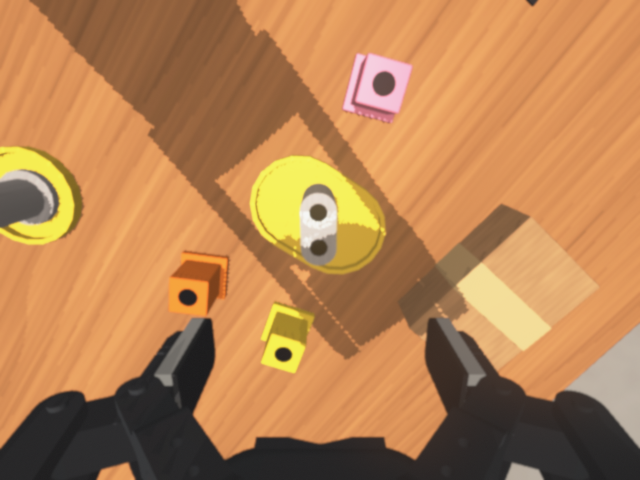

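View pics/s18.png

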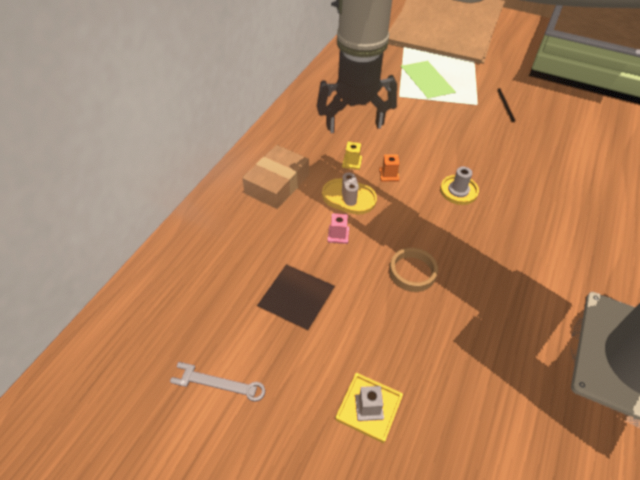

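View pics/t18.png

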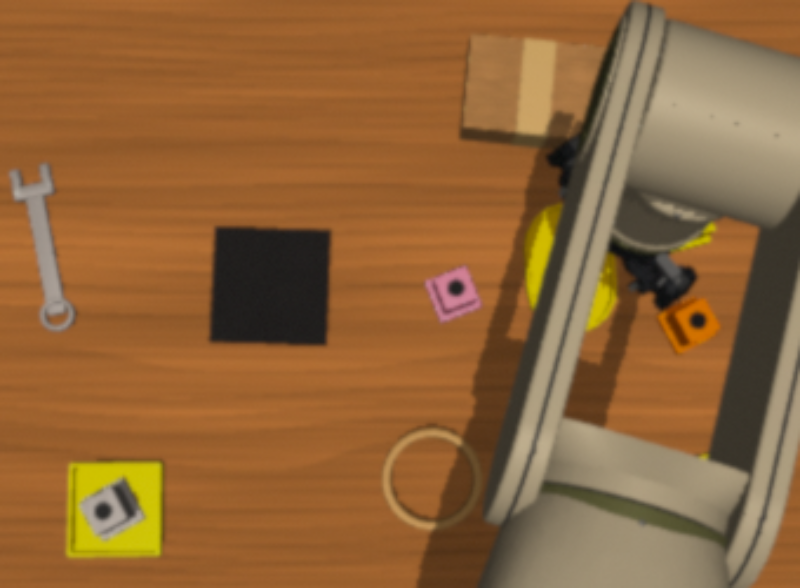

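All three stand upright in their own dishes in the views. The oblong bores are at wrist (318,212) and (318,247), round is at side (461,182) and square at side (371,402). The carton, wrench and tape roll are where they were. Handing in.

```bash
python3 - <<'E'
from h import *
s=snap("wrist");print((ray(s,318,212,50)+ray(s,318.5,247,50))/2, r.sense()["ft_force"])
print(r.hand_in())
E
```

```text
[ 619.46091638 -132.71182428] [ 0.17620542 -0.14860737  0.67668968]
the job is handed in; nothing more can be done
None
```

I moved all three pieces into their own dishes and handed the job in at about 32 s of the 104 s. The oblong piece waited on the mat while round went to round and square to square, then went into its own dish. I lowered each piece until the force reading showed contact, then opened the jaws. No verdict was reported.

**Last checks:**
- **Position:** the wrist and side views show all three upright and near the middle of their dishes. By the release positions, round and square are about 1 mm from their dish centres and oblong under 1 mm.
- **Bystanders:** the carton, wrench and tape roll look unmoved by eye in the side view. I did not measure them or the look-alikes.
- **Robot:** the gripper was open and about 180 mm up, touching nothing.

**What disagreed:**
- **Cameras:** the top camera read y about 2.7 mm higher than the wrist camera and the arm, so I used the wrist camera.
- **Oblong piece:** a final wrist reading put its middle at (619.5, -132.7), against the release position (624.4, -135.5). It used pixel positions from a picture taken while the arm was still settling, so I trust it less. Even if it is right, the piece is about 5 mm off centre, inside the 14 mm limit.
- **Top view:** the arm hid the round dish and most of the oblong dish, so the top camera did not confirm those two.

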